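Hold a sample tube up to the code reader

TASK

Take the violet-capped sample tube out of the rack and hold it up to the code reader for scanning: cap end up, with the middle of its barcode label straight in front of the middle of the reader's window, squarely facing it, about 8 cm away. The job finishes while you are still holding the tube there, still, in the air; leave the rack, the other tubes and the tip box standing where they are and do not bump the reader.

Things in the scene. Friction and masses are not known exactly. Their poses are not given: they have to be found in the camera images.
- tube_violet: the sample tube to scan: amber 50 ml self-standing screw-cap tube with a violet cap, 115 mm tall overall, loose, about 60 g. Body 30 mm in diameter, flat foot; ribbed round cap 34 mm in diameter from 100 to 115 mm above the foot. Origin: centre of the foot; z along the tube up to the cap; +x points out of the middle of the label
- tube_violet_label (a point): middle of the violet-capped tube's barcode label, on the tube's surface: 15 mm from the tube's axis on its +x side and 70 mm above the foot. The white label with black bars is 42 mm tall and wraps about 60 degrees to each side. Axes as the tube's
- rack: loose steel rack, about 0.9 kg, 70 mm wide (x), 252 mm long (y), 60 mm high, origin at the centre of its underside. Four round 33 mm holes in a row along y, 60 mm apart centre to centre, in its 4 mm top plate; the tubes stand upright on its 4 mm thick floor, so their feet are 4 mm and their cap tops 119 mm above the table. All four holes hold a tube, in any order
- tube_red: same kind of tube with a red cap; stays in the rack
- tube_blue: same kind of tube with a blue cap; stays in the rack
- tube_green: same kind of tube with a green cap; stays in the rack
- reader: stand of the hands-free code reader, fixed to the table: black round foot 116 mm in diameter and 20 mm high, centred 35 mm behind the origin, a thin post 60 mm behind it, a yoke 86 mm wide at the top. Origin on the table below the head's hinge; the reader looks towards its own -x side (at yaw 0 towards the robot)
- reader_head (a joint): how far the reader's head is nodded down, rad: 0 looks level, positive looks down. The hinge is level, along the stand's y, 230 mm above the table; the head stays where it is and is not to be moved
- reader_window (a point): middle of the reader's dark red window, on the front of the grey head (70 mm long, 66 mm wide, 50 mm high), 32 mm in front of the hinge. Axes are the head's: it looks along -x (outwards from the window, nodded down with the head), y is level, z is the head's own up
- tip_box: closed yellow pipette-tip box, 87 x 124 x 67 mm, 0.22 kg, loose, standing on the table; not needed. Origin: centre of its underside
There are look-alikes about, which are no part of the job. Leave any yellow look-alike of the tube_violet alone.

How it is judged (in metres and radians):
On the way:
1. the violet-capped tube is lifted clear of the rack in the fingers (height (world z) of tube_violet above 0.075 m and contact force between tube_violet and the fingers above 1 N and contact force between tube_violet and rack below 0.2 N), for 0.2 s.
At the end, for the whole second after the job is handed in: The tube is held still in the fingers, free of rack and reader, foot 50 mm or more above the table, cap end up; label middle 50 to 110 mm before the window and within 20 mm of its centre line, facing it; tube square to the line of sight and not leaning sideways, within 15 degrees (x of tube_violet_label in the frame of reader_window between -0.11 and -0.05 m and y of tube_violet_label in the frame of reader_window between -0.02 and 0.02 m and z of tube_violet_label in the frame of reader_window between -0.02 and 0.02 m and angle between the x axis of tube_violet and the x axis of reader_window, either way round below 0.26 rad and angle between the z axis of tube_violet and the z axis of reader_window, either way round below 0.26 rad and x of reader_window in the frame of tube_violet above 0.04 m and angle between tube_violet's own z axis and vertical below 1 rad and height (world z) of tube_violet above 0.05 m and contact force between tube_violet and the fingers above 1 N and contact force between tube_violet and rack below 0.2 N and contact force between tube_violet and reader below 0.2 N and linear speed of tube_violet below 0.02 m/s and angular speed of tube_violet below 0.15 rad/s); the arm keeps its last pose, push and grip.
It fails at once if another tube is pulled out, tipped or pushed more than 30 mm (distance of any of tube_red, tube_blue, tube_green from where it was at the start of the episode above 0.03 m or angle between any of tube_red, tube_blue, tube_green's own z axis and vertical above 0.35 rad).
It fails at once if the rack is shoved more than 30 mm (distance of rack from where it was at the start of the episode above 0.03 m).
It fails at once if the reader is bumped (more than 2 N) by robot or tube (contact force between any of the arm, the fingers, tube_violet and reader above 2 N).
It fails at once if the tip box is pushed more than 30 mm (distance of tip_box from where it was at the start of the episode above 0.03 m).
It also fails if it takes over 32 s, if anything falls off the work surface, if the arm or the gripper's body presses on something with over 40 N, if the wrist force passes 120 N, or if a joint passes its speed limit or range.

ROBOT

A 6-joint arm with a two-finger parallel gripper is mounted at the origin on the work surface. World frame = base frame: x ahead of the robot, y to its left, z up, the work surface at z = 0. Lengths are in mm, angles in rad, forces in N, time in s.
With the tool pointing down it reaches from about 275 to 750 mm from the base axis. Payload 10.2 kg.
Tool frame: the origin (TCP) lies at the very end of the fingers, on their centre line; the grasp point (between the pads) lies 19 mm behind it; z points along the fingers, y is the line along which they close (so a half turn about z gives the same grasp; the last joint's range is limited). The gripper opens to 85 mm and grips with 20 to 120 N. Pads are 22 mm wide; open, the fingers measure 114 mm over their backs; the gripper's body (76 mm by 85 mm) begins 54 mm behind the grasp point. The pads swing forward as they close: fully open they stand 13 mm farther back than shut.
Start: joints at [-1.548, 0.313, 1.498, -0, 1.331, -0.223], TCP at [127.736, -509.229, 231.294] pointing down, gripper open.
Joint ranges: [-2.94, 2.94], [-0.97, 2.17], [0.19, 2.56], [-1.23, 4.37], [0.02, 3.11], [-2.88, 2.88]. Speed limits (rad/s): [2.39, 2.39, 3.01, 3.14, 3.14, 3.14].

INTERFACE

Orientations are given as a unit quaternion [w, x, y, z].
In Python, from rig import ctrl gives the robot as it stands.
- The arm moves only by the shell command python3 -m inch 'ROWS' [OPENING] [FORCE]. ROWS is text: rows parted by semicolons, each of 6 numbers parted by spaces: the shift along the tool's x, y, z in mm, then the turn, a rotation vector about the tool's x, y, z in units of 6 degrees (1.0 is 6 degrees). A call has exactly 10 rows; each row shifts and turns the commanded pose from where the row before left it, along the tool's axes as they then stand; what a row does not reach is not made up. A row lasts 1/12 s, in which the tool goes at most 41.7 mm and 7.16 degrees, less where a joint would pass 70% of its speed; a pose out of reach is approached as far as the arm can. A call with a gripper value outside its range is refused whole. OPENING is the opening, from 0 (shut) to 1 (fully open), set as the call begins (- or left out, the last holds). The fingers move at their own pace and stop on an object; FORCE is the grip in N (left out, the last holds). Time passes only in rows, so rows that do not move let the fingers close, or fill a call up. It gives the time, the measured TCP pose, the force, the opening and the grip force at its end, in the units of the state.
- ctrl.sense(): the state, without advancing time (a new reading comes with each control period).
- ctrl.capture(name): name is "scene" or "top"; returns a dict with "image" (400x640x3 uint8, red, green, blue), "intrinsics" (3x3 intrinsics, pixels), "rvec" (rotation vector, rad) and "tvec" (3), from world to camera coordinates, as OpenCV has them. Camera axes: x right, y down, z forward; pixel columns grow to the right and rows downward; lengths in mm; the calibration is good to about 2 mm. A picture is of the moment at which its call begins. There is no depth.
- ctrl.finish_job(): hands the job in; it is judged then, once.
The state is a dict: "time_s": time; "joints": joint angles; "dq": joint speeds; "tau": joint torques, N m; "eef_pos": TCP position; "ee_rot": TCP orientation; "force": force on the tool from outside, world axes, zero at the start; "wrist_torque": the same for the moment, N m; "grip_width": opening from 0.0 (shut) to 1.0 (fully open); "grip_force": force on a finger pad.
Only numpy, scipy, OpenCV 4.12 (cv2) and the standard library are available. Lean on these libraries where they do the work, as an engineer would, in place of code of your own. Each camera call takes 0.05 s, during which the arm holds its last target. There are 200 camera calls.

## Working session

There is one attempt and no reset: what is moved stays moved. The work goes in short steps, Python scripts to look and compute and a shell command to move; the robot and the scene stay as the last step left them, time stands still between calls to the robot, and variables do not carry over. Pictures are saved under pics/ and viewed, at most 10 in all, crops included, and the job is handed in when it is done.

```bash
mkdir -p pics; ls; python3 - <<'E'
from rig import ctrl
import cv2,pickle
d={}
for n in("scene","top"):
    c=ctrl.capture(n);d[n]=c
    cv2.imwrite(f"pics/{n}0.png",c["image"][:,:,::-1])
    print(n,c["intrinsics"],c["rvec"],c["tvec"])
pickle.dump(d,open("cap0.pkl","wb"))
print(ctrl.sense())
E
```

```text
pics
scene [[363.77471207   0.         321.16746084]
 [  0.         363.77471207 198.84870652]
 [  0.           0.           1.        ]] [ 1.61690562  1.7873042  -0.81686715] [  12.32455904 -249.44213845 1298.0989627 ]
top [[420.55897748   0.         330.17594691]
 [  0.         420.55897748 198.02968767]
 [  0.           0.           1.        ]] [ 2.14888056 -2.18390727  0.11575508] [  42.17414189  581.31105927 1038.99969741]
{'time_s': 0.1, 'joints': array([-1.54837750e+00,  3.13425553e-01,  1.49835257e+00, -3.19247849e-05,
        1.33097880e+00, -2.23414991e-01]), 'dq': array([ 1.30883568e-03, -1.16906192e-03, -2.09792706e-03, -1.68253100e-05,
        5.13705645e-04,  7.11616502e-04]), 'tau': array([ 2.61078450e-03, -4.12896788e+01, -2.60143089e+01, -1.58432717e-04,
        3.00679079e-03,  1.20591366e-05]), 'eef_pos': array([ 127.73429377, -508.99481172,  230.7793886 ]), 'ee_rot': array([-5.80755099e-04,  9.92454589e-01,  1.22611379e-01,  4.29800798e-05]), 'force': array([-0.2137749 ,  0.04946372, -0.10625765]), 'wrist_torque': array([0.02263703, 0.0365563 , 0.0449927 ]), 'grip_force': 0.0, 'grip_width': 1.0030067682581603}
```

View pics/scene0.png

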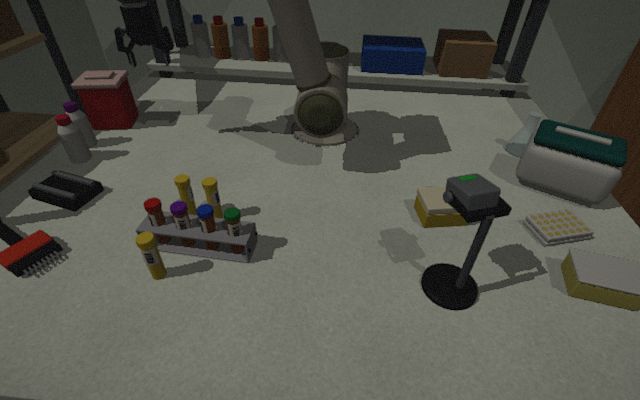

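View pics/top0.png

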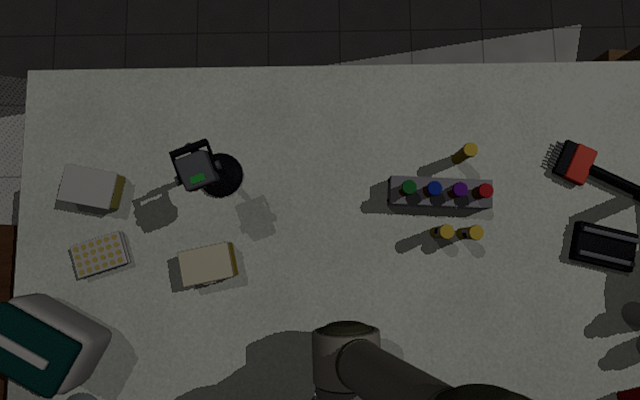

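```bash
python3 - <<'E'
import cv2,pickle,numpy as np
d=pickle.load(open("cap0.pkl","rb"))
def crop(n,x0,y0,w,h):
    im=d[n]["image"][y0:y0+h,x0:x0+w,::-1]
    im=np.clip(255*(im/255.)**.6,0,255).astype(np.uint8)
    return cv2.resize(im,(400,300),interpolation=cv2.INTER_CUBIC)
a=np.vstack([np.hstack([crop("scene",130,165,136,102),crop("scene",405,165,120,90+0)]),
 np.hstack([crop("top",380,135,128,96),crop("top",155,125,100,75)])])
cv2.imwrite("pics/crops.png",a)
E
```

```text
(no output)
```

View pics/crops.png

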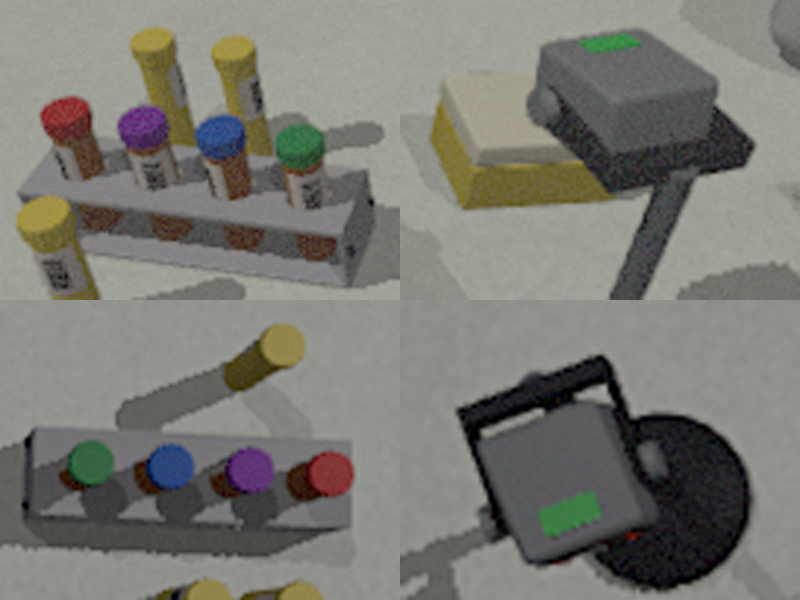

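```bash
cat > h.py <<'E'
import cv2,numpy as np,pickle
from scipy.optimize import least_squares
from scipy.spatial.transform import Rotation as R
d=pickle.load(open("cap0.pkl","rb"))
def proj(c,P): return cv2.projectPoints(np.asarray(P,float).reshape(-1,3),c["rvec"],c["tvec"],c["intrinsics"],None)[0].reshape(-1,2)
def tri(obs): # list of (cap,uv)
    return least_squares(lambda p:np.concatenate([(proj(c,p)-uv).ravel() for c,uv in obs]),[400,0,100])
def headR(yaw,nod): return R.from_euler('z',yaw)*R.from_euler('y',-nod) # look=-x goes down for nod>0
E
python3 - <<'E'
from h import *
T,S=d["top"],d["scene"]
t=lambda x,y:((x-400)/4+155,(y-300)/4+125); s=lambda x,y:((x-400)/3.333+405,y/3.333+165)
TP=[(-32,33,25),(-32,-33,25),(38,33,25),(38,-33,25)]; TU=[t(530,560),t(655,520),t(480,440),t(610,403)]
SP=[(38,-33,25),(38,33,25),(-32,33,25),(-32,-33,25),(38,33,-25),(38,-33,-25)];SU=[s(587,105),s(718,85),s(655,28),s(540,45),s(713,130),s(590,152)]
fU=t(661,501)
# nod sign: head axes; -x must gain negative z
print(headR(0,.5).apply([-1,0,0]))
def res(p):
    x,y,yaw,nod=p[:4];o=np.array([x,y,230]);r=headR(yaw,nod)
    f=np.array([x,y,20])+R.from_euler('z',yaw).apply([35,0,0])
    return np.concatenate([(proj(T,o+r.apply(TP))-TU).ravel(),(proj(S,o+r.apply(SP))-SU).ravel(),(proj(T,f)-fU).ravel()])
b=None
for yaw in(-.5,0,.3,.8):
  for nod in(0,.4):
    q=least_squares(res,[400,300,yaw,nod]); 
    if b is None or q.cost<b.cost:b=q
q=b;print(q.x,q.cost);print(q.fun.reshape(-1,2).round(1).tolist())
x,y,yaw,nod=q.x;r=headR(yaw,nod);w=np.array([x,y,230])+r.apply([-32,0,0]);print("window",w)
for dd in(80,):
  L=w+r.apply([-dd,0,0]);foot=L+r.apply([-15,0,-70]);print("label",L,"foot",foot,"captop",foot+r.apply([0,0,115]))
# caps
m=lambda x,y:(x/3.125+380,(y-300)/3.125+135); n=lambda x,y:(x/2.941+130,y/2.941+165)
for nm,a,c in(("red",(331,474),(67,112)),("violet",(250,469),(143,121)),("blue",(171,467),(221,131)),("green",(91,463),(300,140))):
    k=tri([(T,np.array(m(*a))),(S,np.array(n(*c)))]);print(nm,k.x,k.cost)
E
```

```text
[-0.87758256  0.         -0.47942554]
[6.20445989e+02 3.05965357e+02 2.80618530e-01 2.64246415e-01] 135.2543603607592
[[-2.1, 2.3], [-2.1, 2.9], [-1.4, -0.7], [-2.2, -0.9], [3.9, -5.7], [0.2, -3.6], [-4.4, -0.6], [-2.6, -2.4], [-3.4, 9.1], [-1.0, 6.7], [0.2, -2.7]]
window [590.7649764  297.41057342 221.64217873]
label [516.56244529 276.02361422 200.74762555] foot [520.21706317 277.07696324 129.25962499] captop [491.35601841 268.75851403 240.26792872]
red [ 584.19110959 -332.64987998  114.03409249] 0.0888323510910492
violet [ 589.00203966 -272.03800546  115.25568797] 0.00995799773713702
blue [ 591.62097354 -212.92978771  113.73355923] 0.03668190012332673
green [ 595.56820531 -152.76497132  114.54089241] 0.0254374789094149
```

```bash
python3 - <<'E'
from h import *
T,S=d["top"],d["scene"]
t=lambda x,y:((x-400)/4+155,(y-300)/4+125); s=lambda x,y:((x-400)/3.333+405,y/3.333+165)
TP=[(-32,33,25),(-32,-33,25),(38,33,25),(38,-33,25)]; TU=[t(530,560),t(655,520),t(480,440),t(610,403)]
SP=[(38,-33,25),(38,33,25),(-32,33,25),(-32,-33,25)];SU=[s(587,105),s(718,85),s(655,28),s(540,45)]
fU=t(661,501)
for free in(0,1):
  def res(p):
    x,y,yaw,nod,dz,dx=p;o=np.array([x,y,230]);r=headR(yaw,nod)
    f=np.array([x,y,20])+R.from_euler('z',yaw).apply([35,0,0]);e=np.array([dx,0,dz])*free
    return np.concatenate([(proj(T,o+r.apply(TP+e))-TU).ravel(),(proj(S,o+r.apply(SP+e))-SU).ravel(),(proj(T,f)-fU).ravel()])
  q=min((least_squares(res,[600,300,.3,n,0,0]) for n in(0,.3,.6)),key=lambda q:q.cost)
  print(q.x.round(3),q.cost);print(q.fun.reshape(-1,2).round(1).tolist())
  x,y,yaw,nod=q.x[:4];r=headR(yaw,nod);print("window",np.array([x,y,230])+r.apply([-32,0,0]))
# overlay of the (free=0-like) fit
o=np.array([x,y,230]);V=[]
import itertools
P=np.array(list(itertools.product((-32,38),(-33,33),(-25,25))))
ims=[]
for c,(x0,y0,w,h) in((T,(145,115,120,90)),(S,(405,160,120,90))):
    im=cv2.resize(np.clip(255*(c["image"][y0:y0+h,x0:x0+w,::-1]/255.)**.6,0,255).astype(np.uint8),(400,300),interpolation=cv2.INTER_CUBIC)
    ims.append(im.copy());u=((proj(c,o+r.apply(P))-[x0,y0])*400/w).astype(int)
    for i in range(8):
        for j in range(i):
            if (P[i]!=P[j]).sum()==1: cv2.line(im,u[i].tolist(),u[j].tolist(),(0,0,255),1)
    ims.append(im)
cv2.imwrite("pics/fit.png",np.vstack([np.hstack(ims[:2]),np.hstack(ims[2:])]))
E
```

```text
[6.21336e+02 3.03986e+02 2.66000e-01 1.43000e-01 0.00000e+00 0.00000e+00] 44.17081450433343
[[-2.5, 0.4], [-2.1, 1.5], [0.0, -2.9], [-0.8, -2.6], [2.9, -2.3], [-0.5, 0.0], [-3.7, -1.5], [-2.4, -3.6], [1.2, -3.1]]
window [590.77794372 295.66229626 225.42388435]
[ 6.13968e+02  3.03742e+02  2.58000e-01  1.78000e-01 -6.34900e+00
  6.58000e+00] 29.90645633343186
[[-2.3, 1.1], [-2.2, 2.4], [0.1, -2.1], [-0.8, -1.5], [2.7, -0.9], [-0.6, 1.6], [-3.8, 1.1], [-2.3, -1.1], [1.3, -0.3]]
window [583.51439021 295.71280507 224.33179221]
```

View pics/fit.png

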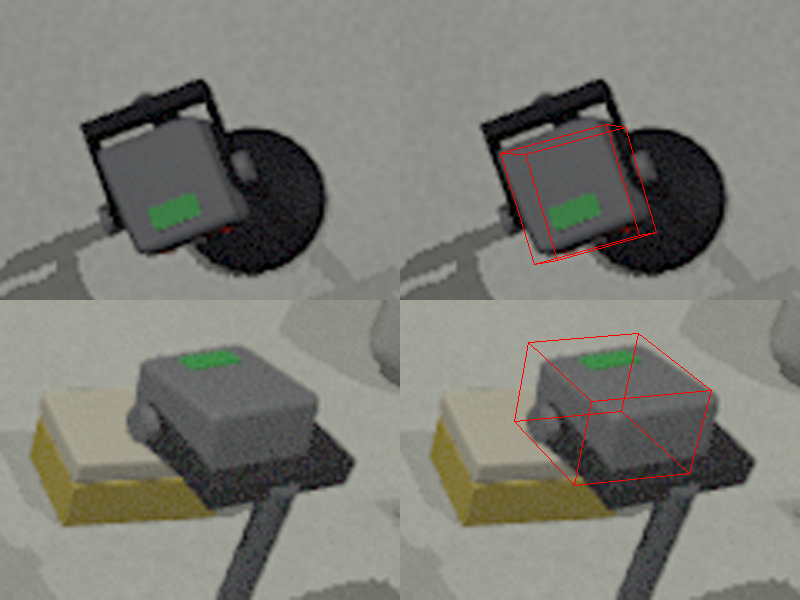

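```bash
python3 - <<'E'
from h import *
ims=[]
for n,(x0,y0,w,h) in(("top",(165,133,56,70)),("scene",(438,165,64,80))):
    c=d[n]
    print(n,"cam",-cv2.Rodrigues(c["rvec"])[0].T@c["tvec"])
    im=np.clip(255*(c["image"][y0:y0+h,x0:x0+w,::-1]/255.)**.5,0,255).astype(np.uint8)
    im=cv2.resize(im,(400,500),interpolation=cv2.INTER_CUBIC)
    for k in range(0,500,50):
        cv2.line(im,(0,k),(6,k),(255,0,0),1);cv2.line(im,(k,0),(k,6),(255,0,0),1)
    ims.append(im)
cv2.imwrite("pics/zoom.png",np.hstack(ims))
E
```

```text
top cam [ 467.82604416   33.62421195 1095.09350371]
scene cam [1155.57077712   77.42429078  637.25650284]
```

View pics/zoom.png

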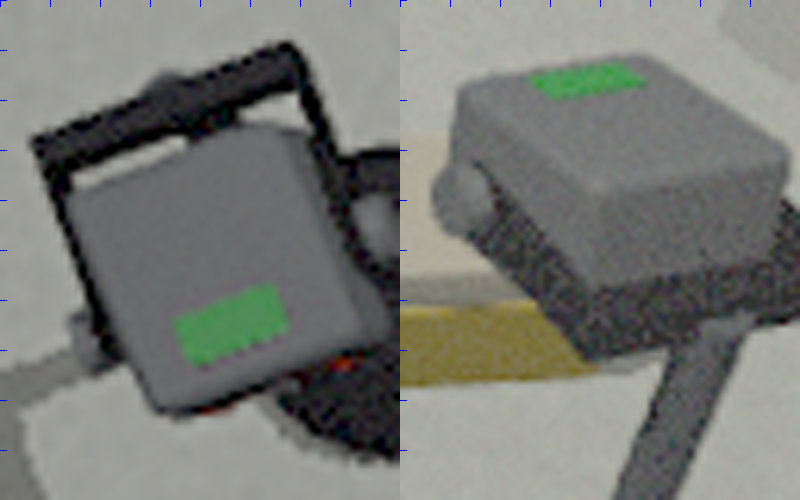

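```bash
cat > fit.py <<'E'
from h import *
T,S=d["top"],d["scene"]
t=lambda x,y:np.array((x/7.143+165,y/7.143+133)); s=lambda x,y:np.array((x/6.25+438,y/6.25+165))
def res(p):
    x,y,yaw,nod,hw,xf,xb,zt,k=p;o=np.array([x,y,230]);r=headR(yaw,nod)
    H=lambda *a:o+r.apply(a)
    y0=R.from_euler('z',yaw)
    f=np.array([x,y,20])+y0.apply([35,0,0])
    e=[(T,H(xf,hw,zt),t(160,408)),(T,H(xf,-hw,zt),t(362,340)),(T,H(xb,hw,zt),t(68,195)),(T,H(xb,-hw,zt),t(285,130)),
     (S,H(xf,-hw,zt),s(60,90)),(S,H(xf,hw,zt),s(245,57)),(S,H(xb,hw,zt),s(388,155)),(S,H(xb,-hw,zt),s(195,190)),
     (T,H(0,k,0),t(88,340)),(T,H(0,-k,0),t(378,222)),(S,H(0,-k,0),s(62,198)),(T,f,np.array([220.25,175.25]))]
    pri=(np.array([hw-32,xf+32,xb-38,zt-25,k-46]))/np.array([3,2.5,2.5,2.5,3])
    return np.concatenate([(proj(c,P)-u).ravel() for c,P,u in e]+[pri])
q=min((least_squares(res,[600,300,.3,n,32,-32,38,25,46],loss='soft_l1') for n in(-.2,0,.3,.6)),key=lambda q:q.cost)
x,y,yaw,nod=q.x[:4];r=headR(yaw,nod);w=np.array([x,y,230])+r.apply([-32,0,0])
if __name__=="__main__":
  print(q.x.round(3),q.cost);print(res(q.x).round(1).tolist())
  print("window",w); sd=np.sqrt(np.diag(np.linalg.inv(q.jac.T@q.jac)));print("sd",sd.round(3))
  L=w+r.apply([-80,0,0]);print("L",L,"foot",L+r.apply([-15,0,-70]),"cap",L+r.apply([-15,0,45]))
E
python3 fit.py
```

```text
[ 6.18934e+02  3.07743e+02  3.52000e-01  1.86000e-01  3.06070e+01
 -2.86610e+01  3.69110e+01  2.00690e+01  4.47900e+01] 8.553810271603025
[-0.9, 0.8, -0.8, -0.4, -0.4, 0.4, -2.2, -1.2, -0.5, -0.6, -0.9, 0.1, -0.2, 0.2, -0.6, -0.2, 0.1, -0.6, 0.2, 0.6, -0.7, 0.0, -1.4, -1.8, -0.5, 1.3, -0.4, -2.0, -0.4]
window [589.4155218  296.90352205 224.07194252]
sd [1.348 0.877 0.019 0.033 0.921 1.862 1.707 1.25  1.245]
L [515.61829347 269.80495325 209.25179883] foot [513.95419803 269.1938923  137.68464581] cap [493.95588716 261.85045115 250.69412079]
```

```bash
python3 - <<'E'
from h import *
c=d["scene"];im=c["image"].astype(np.float32)
cam=-cv2.Rodrigues(c["rvec"])[0].T@c["tvec"]
k=np.array([589,-272.]);z=np.linspace(66,92,27)
va=np.degrees(np.arctan2(cam[1]-k[1],cam[0]-k[0]));print("cam az",va)
# recentre from cap top pixel
off=np.array([143/2.941+130,121/2.941+165])-proj(c,[*k,119])[0];print("off",off)
for a in range(-90,91,6):
    f=np.radians(va+a)
    P=np.c_[np.full(27,k[0]+15*np.cos(f)),np.full(27,k[1]+15*np.sin(f)),z]
    u=(proj(c,P)+off).astype(np.float32)
    v=cv2.remap(im,u[:,0],u[:,1],cv2.INTER_LINEAR).reshape(-1,3)
    print(round(va+a),v.mean(0).round(), "R/B",round(float(v[:,0].mean()/v[:,2].mean()),2),u[13].round(1))
x0,y0,w,h=160,190,40,50
b=np.clip(255*(im[y0:y0+h,x0:x0+w,::-1]/255.)**.6,0,255).astype(np.uint8)
cv2.imwrite("pics/tube.png",cv2.resize(b,(480,600),interpolation=cv2.INTER_CUBIC))
E
```

```text
cam az 31.66360678377918
off [0.47209435 1.32553161]
-58 [84. 79. 73.] R/B 1.15 [175.8 221.7]
-52 [84. 80. 74.] R/B 1.14 [175.9 222.1]
-46 [86. 81. 75.] R/B 1.14 [176.2 222.6]
-40 [87. 83. 77.] R/B 1.14 [176.5 222.9]
-34 [87. 83. 77.] R/B 1.14 [176.8 223.3]
-28 [84. 80. 74.] R/B 1.14 [177.3 223.6]
-22 [78. 74. 69.] R/B 1.13 [177.8 223.8]
-16 [66. 63. 59.] R/B 1.12 [178.4 224. ]
-10 [50. 48. 44.] R/B 1.12 [179.  224.2]
-4 [36. 35. 32.] R/B 1.13 [179.6 224.3]
2 [31. 30. 27.] R/B 1.13 [180.3 224.4]
8 [33. 30. 29.] R/B 1.13 [181.  224.4]
14 [33. 30. 29.] R/B 1.13 [181.8 224.4]
20 [34. 33. 30.] R/B 1.13 [182.5 224.3]
26 [35. 34. 31.] R/B 1.11 [183.3 224.1]
32 [31. 31. 29.] R/B 1.1 [184. 224.]
38 [39. 37. 34.] R/B 1.13 [184.7 223.7]
44 [51. 48. 45.] R/B 1.13 [185.4 223.5]
50 [60. 57. 53.] R/B 1.15 [186.1 223.1]
56 [60. 57. 53.] R/B 1.12 [186.7 222.8]
62 [58. 56. 52.] R/B 1.13 [187.3 222.4]
68 [55. 51. 47.] R/B 1.17 [187.9 222. ]
74 [49. 43. 37.] R/B 1.31 [188.3 221.5]
80 [45. 36. 30.] R/B 1.51 [188.8 221.1]
86 [46. 37. 32.] R/B 1.43 [189.1 220.6]
92 [52. 46. 42.] R/B 1.24 [189.4 220.1]
98 [59. 55. 51.] R/B 1.14 [189.6 219.7]
104 [64. 62. 59.] R/B 1.08 [189.7 219.2]
110 [68. 66. 64.] R/B 1.06 [189.8 218.7]
116 [70. 68. 66.] R/B 1.05 [189.7 218.3]
122 [70. 68. 65.] R/B 1.07 [189.6 217.8]
```

View pics/tube.png

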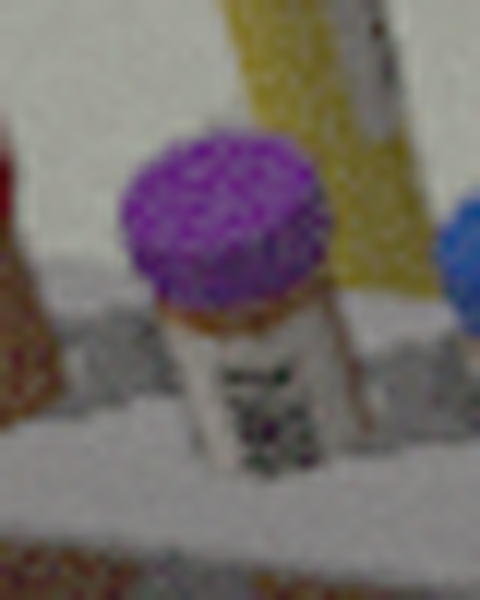

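```bash
python3 -m inch '0 0 0 0 0 -1.15;0 0 0 0 0 -1.15;0 0 0 0 0 -1.15;0 0 0 0 0 -1.15;0 0 0 0 0 -1.15;0 0 0 0 0 -1.15;0 0 0 0 0 -1.15;0 0 0 0 0 -1.15;0 0 0 0 0 -1.15;0 0 0 0 0 -1.15' 0.8
cat > go.py <<'E'
import sys;from h import *
from rig import ctrl
s=ctrl.sense();q=s["ee_rot"];A=R.from_quat([q[1],q[2],q[3],q[0]])
def to(pos,Rt=None):
    print("pos",s["eef_pos"].round(1),"t",s["time_s"],"j",s["joints"].round(2),"f",s["force"].round(1),"grip",s["grip_width"],s["grip_force"])
    print("tool axes\n",A.as_matrix().round(3))
    print("shift in tool now",A.inv().apply(np.array(pos)-s["eef_pos"]).round(1))
    if Rt is not None:
        print("rotvec units",((A.inv()*Rt).as_rotvec()/np.radians(6)).round(2),"shift in target axes",Rt.inv().apply(np.array(pos)-s["eef_pos"]).round(1))
def down(azy): # tool y azimuth azy, z down
    y=np.array([np.cos(azy),np.sin(azy),0]);z=np.array([0,0,-1.]);return R.from_matrix(np.c_[np.cross(y,z),y,z])
E
python3 -c "
from go import *
to([589,-272,220],down(-.063))"
```

```text
time_s: 0.93
eef_pos: [127.7, -509.0, 230.9]
ee_rot: [-0.0, 0.747, 0.665, 0.0]
force: [0.0, 1.1, 0.5]
grip_width: 0.8
grip_force: 0.0
pos [ 127.7 -509.   230.9] t 0.9333 j [-1.55  0.31  1.5   0.    1.33 -1.43] f [0.  1.1 0.5] grip 0.8003877858396058 0.0
tool axes
 [[ 0.115  0.993 -0.   ]
 [ 0.993 -0.115  0.001]
 [ 0.001 -0.    -1.   ]]
shift in tool now [288.3 431.1  11.1]
rotvec units [-0.   -0.01 -0.49] shift in target axes [265.6 445.4  10.9]
```

```bash
python3 -m inch '0 0 0 0 0 -0.49;15 25 0 0 0 0;15 25 0 0 0 0;15 25 0 0 0 0;15 25 0 0 0 0;15 25 0 0 0 0;15 25 0 0 0 0;15 25 0 0 0 0;15 25 0 0 0 0;15 25 0 0 0 0' 0.7
python3 -c "
from go import *
to([589,-272,200],down(-.063))"
```

```text
time_s: 1.77
eef_pos: [362.7, -389.2, 231.0]
ee_rot: [-0.0, 0.731, 0.682, 0.0]
force: [-1.1, -0.1, -0.1]
grip_width: 0.7
grip_force: 0.0
pos [ 362.7 -389.2  231. ] t 1.7667 j [-1.04  0.33  1.48  0.    1.34 -0.97] f [-1.1 -0.1 -0.1] grip 0.7002333565941193 0.0
tool axes
 [[ 0.069  0.998 -0.   ]
 [ 0.998 -0.069  0.001]
 [ 0.001 -0.    -1.   ]]
shift in tool now [132.6 217.6  31. ]
rotvec units [-0.   -0.01 -0.06] shift in target axes [131.2 218.5  31. ]
```

```bash
python3 -m inch '0 0 0 0 0 -0.06;15 25 0 0 0 0;15 25 0 0 0 0;15 25 0 0 0 0;15 25 0 0 0 0;15 25 0 0 0 0;15 25 0 0 0 0;15 25 0 0 0 0;15 25 8 0 0 0;10 15 10 0 0 0'
python3 - <<'E'
from go import *
to([589,-272,90],down(-.063))
ims=[]
for n,(x0,y0,w,h) in(("scene",(125,120,150,150)),("top",(360,90,150,150))):
    c=ctrl.capture(n);b=c["image"][y0:y0+h,x0:x0+w,::-1]
    ims.append(cv2.resize(np.clip(255*(b/255.)**.6,0,255).astype(np.uint8),(400,400),interpolation=cv2.INTER_CUBIC))
cv2.imwrite("pics/above.png",np.hstack(ims))
E
```

```text
time_s: 2.6
eef_pos: [586.2, -272.8, 213.1]
ee_rot: [0.0, 0.729, 0.685, 0.0]
force: [-0.2, -0.8, -0.4]
grip_width: 0.701
grip_force: 0.0
pos [ 586.2 -272.8  213.1] t 2.6 j [-0.62  0.6   1.11  0.    1.43 -0.55] f [-0.2 -0.8 -0.4] grip 0.7012942956493963 0.0
tool axes
 [[ 0.062  0.998  0.001]
 [ 0.998 -0.062 -0.   ]
 [-0.     0.001 -1.   ]]
shift in tool now [  1.    2.6 123.1]
rotvec units [0.01 0.   0.01] shift in target axes [  1.    2.7 123.1]
```

View pics/above.png

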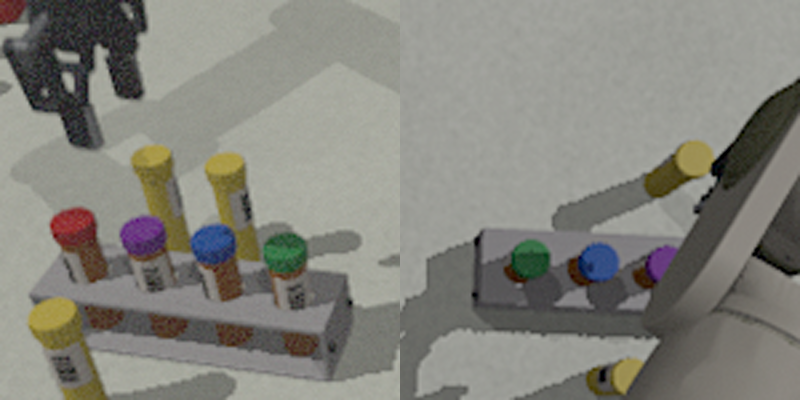

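```bash
python3 -c "
from h import *
for p in([586,-273,213],[589,-272,119]):
  print((proj(d['scene'],p)[0]-[125,120])*2.667)"
```

```text
[113.28920141 128.40963336]
[141.753245   226.20677082]
```

```bash
python3 -m inch '0.5 1.3 14 0 0 0;0.5 1.3 14 0 0 0;0 0 14 0 0 0;0 0 14 0 0 0;0 0 14 0 0 0;0 0 14 0 0 0;0 0 14 0 0 0;0 0 12 0 0 0;0 0 8 0 0 0;0 0 4.5 0 0 0'
python3 -m inch '0 0 0 0 0 0;0 0 0 0 0 0;0 0 0 0 0 0;0 0 0 0 0 0;0 0 0 0 0 0;0 0 0 0 0 0;0 0 0 0 0 0;0 0 0 0 0 0;0 0 0 0 0 0;0 0 0 0 0 0' 0 50
```

```text
time_s: 3.53
eef_pos: [586.3, -273.5, 89.9]
ee_rot: [-0.001, 0.729, 0.684, -0.0]
force: [-0.8, -0.0, -0.6]
grip_width: 0.703
grip_force: 0.0
time_s: 4.37
eef_pos: [587.4, -273.4, 91.6]
ee_rot: [0.001, 0.729, 0.684, 0.0]
force: [0.6, -0.7, 5.8]
grip_width: 0.382
grip_force: 50.0
```

```bash
python3 -m inch '0 0 -4 0 0 0;0 0 -10 0 0 0;0 0 -18 0 0 0;0 0 -20 0 0 0;0 0 -20 0 0 0;0 0 -20 0 0 0;0 0 -20 0 0 0;0 0 -18 0 0 0;0 0 -12 0 0 0;0 0 -6 0 0 0'
python3 - <<'E'
from go import *
import pickle
from fit import w,r
ims=[];k={}
for n,(x0,y0,wd,h) in(("scene",(110,80,150,150)),):
    c=ctrl.capture(n);k[n]=c;b=c["image"][y0:y0+h,x0:x0+wd,::-1]
    cv2.imwrite("pics/lift.png",cv2.resize(np.clip(255*(b/255.)**.6,0,255).astype(np.uint8),(600,600),interpolation=cv2.INTER_CUBIC))
pickle.dump(k,open("cap1.pkl","wb"))
to([500,260,235])
E
```

```text
time_s: 5.2
eef_pos: [587.0, -273.2, 241.2]
ee_rot: [0.001, 0.729, 0.684, 0.0]
force: [0.2, -0.7, -0.9]
grip_width: 0.379
grip_force: 50.1
pos [ 587.  -273.2  241.2] t 5.2 j [-0.62  0.59  1.06 -0.    1.49 -0.55] f [ 0.2 -0.7 -0.9] grip 0.3788853548947265 50.118616819381714
tool axes
 [[ 0.063  0.998  0.001]
 [ 0.998 -0.063 -0.001]
 [-0.001  0.002 -1.   ]]
shift in tool now [ 526.7 -120.5    5.3]
```

View pics/lift.png

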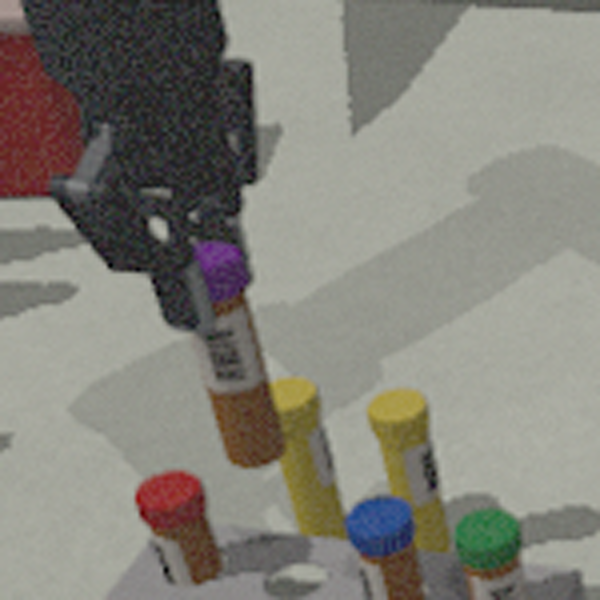

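```bash
cat > lab.py <<'E'
from h import *
def profile(c,k,zs,R0=15,off=(0,0),step=8):
    im=c["image"].astype(np.float32);cam=-cv2.Rodrigues(c["rvec"])[0].T@c["tvec"]
    va=np.degrees(np.arctan2(cam[1]-k[1],cam[0]-k[0]))
    for a in range(-88,89,step):
        f=np.radians(va+a);u=(proj(c,np.c_[np.full(len(zs),k[0]+R0*np.cos(f)),np.full(len(zs),k[1]+R0*np.sin(f)),zs])+off).astype(np.float32)
        v=cv2.remap(im,u[:,0],u[:,1],cv2.INTER_LINEAR).reshape(-1,3).mean(0)
        print(round(va+a),v.round(),round(float(v[0]/v[2]),2),u[len(zs)//2].round(1))
E
python3 - <<'E'
from lab import *
c=pickle.load(open("cap1.pkl","rb"))["scene"];k=(588,-272.5);z0=153.6
print("foot",(proj(c,[*k,z0])[0]-[110,80])*4)
for zz in (z0+60,z0+25):
  print((proj(c,[*k,zz])[0]-[110,80])*4)
  row=int(round(proj(c,[*k,zz])[0][1]));print(row,c["image"][row,158:182].tolist())
profile(c,k,np.linspace(z0+52,z0+70,12))
E
```

```text
foot [257.31561681 447.96015439]
[228.92984248 353.95725426]
168 [[102, 102, 94], [93, 88, 83], [90, 88, 81], [81, 76, 70], [45, 43, 39], [27, 24, 21], [33, 32, 32], [35, 36, 28], [33, 35, 34], [36, 32, 29], [22, 16, 18], [43, 38, 35], [67, 65, 60], [71, 66, 59], [65, 61, 63], [61, 57, 48], [40, 32, 18], [77, 77, 67], [120, 122, 111], [104, 108, 93], [104, 106, 96], [106, 107, 96], [106, 108, 97], [104, 107, 97]]
[245.84190728 409.96358757]
182 [[109, 110, 100], [105, 108, 98], [110, 112, 101], [107, 110, 98], [101, 100, 88], [76, 55, 40], [61, 35, 15], [56, 27, 10], [60, 36, 25], [54, 32, 11], [47, 23, 10], [48, 31, 11], [50, 34, 25], [49, 28, 24], [41, 19, 10], [46, 26, 12], [47, 28, 11], [46, 28, 18], [37, 27, 10], [33, 20, 14], [47, 36, 12], [83, 69, 27], [104, 92, 28], [102, 86, 24]]
-56 [97. 94. 85.] 1.14 [159.1 169.7]
-48 [97. 93. 85.] 1.15 [159.4 170.2]
-40 [95. 91. 83.] 1.15 [159.8 170.7]
-32 [94. 89. 82.] 1.14 [160.4 171.1]
-24 [92. 89. 82.] 1.12 [161.1 171.5]
-16 [87. 83. 77.] 1.12 [161.9 171.8]
-8 [68. 66. 61.] 1.12 [162.8 172. ]
0 [45. 43. 39.] 1.17 [163.8 172.1]
8 [43. 41. 38.] 1.13 [164.9 172.1]
16 [39. 36. 35.] 1.11 [166.  172.1]
24 [39. 37. 34.] 1.13 [167.1 171.9]
32 [40. 37. 35.] 1.14 [168.2 171.7]
40 [40. 38. 36.] 1.11 [169.3 171.4]
48 [54. 52. 48.] 1.13 [170.4 171.1]
56 [67. 64. 59.] 1.13 [171.3 170.6]
64 [65. 63. 58.] 1.12 [172.2 170.1]
72 [60. 56. 53.] 1.13 [173.  169.6]
80 [53. 47. 40.] 1.32 [173.7 169. ]
88 [51. 43. 34.] 1.5 [174.2 168.4]
96 [63. 57. 48.] 1.32 [174.6 167.8]
104 [76. 73. 63.] 1.2 [174.8 167.2]
112 [85. 83. 73.] 1.16 [174.9 166.6]
120 [87. 86. 75.] 1.15 [174.9 166.1]
```

```bash
cat > tgt.py <<'E'
from go import *
from fit import w,r
L=w+r.apply([-80,0,0]);TCP=L+r.apply([-15,0,17.6])
az=np.radians(18)
A0=down(-.063)
Rt=r*R.from_euler('z',-az)*A0
E
python3 - <<'E'
from tgt import *
print(TCP,L); to(TCP,Rt)
to([440,230,TCP[2]+0])
E
```

```text
[498.7207021  263.60010583 223.76838501] [515.61829347 269.80495325 209.25179883]
pos [ 587.1 -273.3  241.3] t 5.25 j [-0.62  0.59  1.06 -0.    1.49 -0.55] f [ 0.6 -0.   0. ] grip 0.37693564069215374 50.11965215206146
tool axes
 [[ 0.063  0.998  0.002]
 [ 0.998 -0.063 -0.002]
 [-0.001  0.002 -1.   ]]
shift in tool now [ 530.3 -122.1   16.5]
rotvec units [-1.62  0.7  -0.36] shift in target axes [ 532.7 -106.6   36.1]
pos [ 587.1 -273.3  241.3] t 5.25 j [-0.62  0.59  1.06 -0.    1.49 -0.55] f [ 0.6 -0.   0. ] grip 0.37693564069215374 50.11965215206146
tool axes
 [[ 0.063  0.998  0.002]
 [ 0.998 -0.063 -0.002]
 [-0.001  0.002 -1.   ]]
shift in tool now [ 493.1 -178.6   16.4]
```

```bash
python3 -m inch '8 -3 0 0 0 0;16 -6 0 0 0 0;26 -10 0 0 0 0;30 -12 0 0 0 0;30 -12 0 0 0 0;30 -12 0 0 0 0;30 -12 0 0 0 0;30 -12 0 0 0 0;30 -12 0 0 0 0;30 -12 0 0 0 0'
python3 -m inch '30 -10 0 0 0 0;30 -10 0 0 0 0;30 -10 0 0 0 0;30 -10 0 0 0 0;28 -8 0 -0.3 0.1 -0.1;26 -8 0 -0.3 0.1 -0.1;22 -8 0 -0.3 0.1 -0.1;15 -6 0 -0.3 0.2 0;8 -3 0 -0.3 0.2 0;4 0 0 -0.12 0 0'
python3 - <<'E'
from tgt import *
to(TCP,Rt)
E
```

```text
time_s: 6.08
eef_pos: [498.8, -5.2, 237.7]
ee_rot: [-0.001, 0.729, 0.684, -0.001]
force: [0.0, -0.2, -0.3]
grip_width: 0.378
grip_force: 50.1
time_s: 6.92
eef_pos: [438.1, 220.4, 237.8]
ee_rot: [0.035, 0.714, 0.694, 0.085]
force: [-0.9, -1.0, -0.6]
grip_width: 0.381
grip_force: 50.1
pos [438.1 220.4 237.8] t 6.9167 j [0.21 0.13 1.72 0.03 1.11 0.23] f [-0.9 -1.  -0.6] grip 0.38084847384522835 50.135332345962524
tool axes
 [[ 0.023  0.985  0.17 ]
 [ 0.997 -0.035  0.067]
 [ 0.072  0.168 -0.983]]
shift in tool now [43.4 55.8 27. ]
rotvec units [-0.04 -0.03 -0.05] shift in target axes [43.3 55.9 27.1]
```

```bash
python3 -m inch '3 4 2 0 0 0;5 6 3 0 0 0;6 8 4 0 0 0;6 8 4 0 0 0;6 8 4 0 0 0;6 8 3 0 0 0;5 6 3 0 0 0;3 4 2 0 0 0;2 3 1.5 0 0 0;1 1 0.5 0 0 0'
python3 - <<'E'
from tgt import *
ims=[]
to(TCP,Rt);k={}
for n,(x0,y0,wd,h) in(("top",(145,115,120,150)),("scene",(385,115,120,150))):
    c=ctrl.capture(n);k[n]=c;b=c["image"][y0:y0+h,x0:x0+wd,::-1]
    ims.append(cv2.resize(np.clip(255*(b/255.)**.6,0,255).astype(np.uint8),(400,500),interpolation=cv2.INTER_CUBIC))
cv2.imwrite("pics/hold.png",np.hstack(ims));pickle.dump(k,open("cap2.pkl","wb"))
E
```

```text
time_s: 7.75
eef_pos: [501.5, 262.1, 224.5]
ee_rot: [0.036, 0.715, 0.693, 0.085]
force: [-0.5, -0.0, -0.9]
grip_width: 0.377
grip_force: 50.1
pos [501.5 262.1 224.5] t 7.75 j [0.27 0.31 1.53 0.02 1.12 0.29] f [-0.5 -0.  -0.9] grip 0.3767360917874073 50.14234900474548
tool axes
 [[ 0.025  0.985  0.171]
 [ 0.997 -0.037  0.066]
 [ 0.071  0.169 -0.983]]
shift in tool now [ 1.3 -2.9  0.4]
rotvec units [-0.03 -0.02 -0.06] shift in target axes [ 1.3 -2.9  0.3]
```

View pics/hold.png

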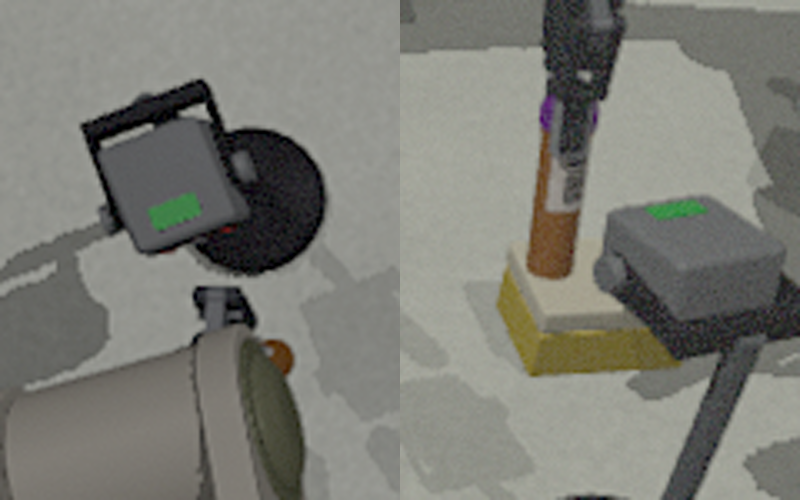

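```bash
python3 - <<'E'
from tgt import *
k=pickle.load(open("cap2.pkl","rb"));c=k["scene"]
T=s["eef_pos"];z=-A.apply([0,0,1])
print("foot pred crop",(proj(c,T-87.6*z)[0]-[385,115])*3.333+[400,0],"captop",(proj(c,T+27.4*z)[0]-[385,115])*3.333+[400,0])
C=R.from_matrix(A.as_matrix())*A0.inv()*R.from_euler('z',az)   # tube attitude assumed
lab=T-87.6*z+C.apply([15,0,70]);print("label in window",r.inv().apply(lab-w), "R err",(r.inv()*C).as_rotvec())
# label az check at height 54 above foot, in tube axes
im=c["image"].astype(np.float32)
for a in range(-110,60,6):
    P=T-87.6*z+C.apply(np.c_[np.full(10,15*np.cos(np.radians(a))),np.full(10,15*np.sin(np.radians(a))),np.linspace(51,62,10)])
    u=proj(c,P).astype(np.float32);v=cv2.remap(im,u[:,0],u[:,1],cv2.INTER_LINEAR).reshape(-1,3).mean(0)
    print(a,v.round(),round(float(v[0]/v[2]),2),u[5].round(1))
E
```

```text
foot pred crop [545.30993476 266.44985987] captop [567.29174556 102.0921426 ]
label in window [-78.18093869  -2.26936728   0.69396012] R err [ 0.00293639  0.00202681 -0.00617113]
-110 [106. 105.  92.] 1.15 [424.5 171.3]
-104 [99. 96. 84.] 1.19 [424.7 171.6]
-98 [90. 83. 70.] 1.28 [424.9 171.9]
-92 [77. 62. 47.] 1.62 [425.2 172.2]
-86 [67. 44. 26.] 2.54 [425.6 172.5]
-80 [60. 33. 12.] 5.03 [426.  172.8]
-74 [62. 35. 15.] 4.27 [426.5 173.1]
-68 [65. 38. 16.] 3.94 [427.1 173.3]
-62 [68. 42. 21.] 3.22 [427.7 173.6]
-56 [79. 61. 46.] 1.71 [428.4 173.8]
-50 [95. 85. 75.] 1.27 [429.1 174. ]
-44 [104.  99.  91.] 1.14 [429.9 174.1]
-38 [103.  99.  92.] 1.12 [430.6 174.3]
-32 [102.  97.  90.] 1.12 [431.4 174.4]
-26 [100.  95.  88.] 1.14 [432.2 174.4]
-20 [91. 87. 81.] 1.13 [433.  174.4]
-14 [64. 62. 57.] 1.12 [433.7 174.4]
-8 [55. 54. 50.] 1.11 [434.5 174.4]
-2 [52. 51. 48.] 1.09 [435.2 174.3]
4 [52. 50. 48.] 1.07 [435.9 174.2]
10 [50. 48. 46.] 1.08 [436.5 174.1]
16 [49. 47. 44.] 1.13 [437.1 173.9]
22 [47. 44. 41.] 1.14 [437.6 173.7]
28 [46. 43. 40.] 1.15 [438.  173.5]
34 [51. 49. 45.] 1.14 [438.4 173.2]
40 [55. 53. 49.] 1.13 [438.7 173. ]
46 [59. 57. 52.] 1.13 [438.9 172.7]
52 [60. 59. 53.] 1.13 [439.1 172.4]
58 [60. 58. 53.] 1.13 [439.1 172.1]
```

```bash
python3 -m inch '0 0 0 0 0 0;0 0 0 0 0 0;0 0 0 0 0 0;0 0 0 0 0 0;0 0 0 0 0 0;0 0 0 0 0 0;0 0 0 0 0 0;0 0 0 0 0 0;0 0 0 0 0 0;0 0 0 0 0 0'
python3 -c "
from rig import ctrl
print(abs(ctrl.sense()['dq']).max());print(ctrl.finish_job())"
```

```text
time_s: 8.68
eef_pos: [501.0, 262.1, 225.0]
ee_rot: [0.036, 0.715, 0.693, 0.085]
force: [-0.2, 0.1, -1.0]
grip_width: 0.375
grip_force: 50.1
0.002820706427132145
the job is handed in; nothing more can be done
None
```

The violet-capped tube is held still, cap up, its label facing the reader's window at about 78 mm and an estimated 2 mm off the centre line; the job is handed in at 8.7 s, but no verdict came back.

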